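# Inspect a moulded heel under the swing-arm magnifier

## Task

Lift the moulded heel out of its open mould and set it down flat on the middle of the round white inspection pad, without dropping it, and let go. Then swing the magnifier's arm round by its orange knob until the lens is centred over the heel, and leave it there. Leave the hammer, the polish tin and the wooden last where they are.

Things in the scene. Friction and masses are not known exactly. Their poses are not given: they have to be found in the camera images.
- heel_center (a point): centre (half-way up) of the loose brown heel block, 60 (x) x 50 (y) x 34 mm tall, about 0.11 kg, z up. A D from above: flat sides along x, parallel from -30 to +5 mm; the +x end is half-round. It starts in the mould, underside 18 mm over the bench, top 20 mm proud of the mould's face: grip its flat sides from above, across y. 2 mm play all round in the cavity.
- mould: lower half of an aluminium heel mould, fixed: 130 (x) x 120 (y) x 32 mm tall, with an open D-shaped cavity 14 mm deep in the middle of its top. Two dowel pins, 10 mm diameter, stand 10 mm above the top face at (53, 48) and (-53, -48) mm. Origin: centre of its underside; z up.
- pad_center (a point): centre of the top of the inspection pad: a white disc with a thin red circle, 110 mm in diameter, top 4 mm over the bench, fixed. It lies 180 mm (horizontally) from the magnifier's pivot, so the lens can be swung exactly over it.
- pivot (a point): point on the vertical axis about which the magnifier's arm swings, at the arm's height, 197 mm over the bench. The stand is fixed: a grey round foot 130 mm in diameter and a slim steel post; its top, with the arm's hub of 34 mm diameter, is 210 mm over the bench.
- lens_center (a point): centre of the magnifier's lens: a glass disc in a black ring of 112 mm outer diameter and 12 mm thickness, lying level at the end of the arm, 180 mm from the pivot axis and 197 mm over the bench. It starts swung away to the robot's left.
- knob_grip (a point): grip point, 228 mm over the bench, on the orange knob: a round upright peg, 20 mm diameter, on top of the arm between pivot and lens, 110 mm from the pivot axis, in line with the lens. It spans 204 (arm's top) to 247 mm over the bench. It can turn between the fingers as the arm swings.
- lens_arm (a joint): swing of the magnifier's arm about the vertical pivot axis, rad, anticlockwise from above positive, range -1.7 to 1.5; at 0 the lens lies on the stand's own -x side (the stand is turned up to 0.15 rad, so judge by the points). Friction holds it where it is released; about 2.5 N at the knob moves it. No spring.
- hammer_grip (a point): bystander: hammer lying on the bench, 280 mm long; this point is on its handle
- tin: bystander: round polish tin, red with a white lid, 76 mm in diameter, 32 mm tall; origin at the centre of its underside
- last: bystander: light wooden shoe last (foot form), about 185 mm long, 66 mm wide, 96 mm tall, toe to its +x; origin at its underside, near the middle
There are look-alikes about, which are no part of the job. There is more than one size of the part that bears heel_center; the job needs the smallest.

How it is judged:
By the outcome, as a careful person would: the job done as asked, in the order asked, and still so for the second after the job is handed in, with the robot touching nothing.
It also fails if it takes over 70 s, if anything falls off the work surface, if the arm or the gripper's body presses on something with over 40 N, if the wrist force passes 120 N, or if a joint passes its speed limit or range.

## Robot

A 6-joint arm with a two-finger parallel gripper is mounted at the origin on the work surface. World frame = base frame: x ahead of the robot, y to its left, z up, the work surface at z = 0. Lengths are in m, angles in degrees, forces in N, time in s.
With the tool pointing down it reaches from about 0.325 to 1 m from the base axis. Payload 5.1 kg.
Tool frame: the origin (TCP) lies between the finger pads; the fingertips stand 8 mm ahead of it and the grasp point (between the pads) lies 11 mm behind it; z points along the fingers, y is the line along which they close (so a half turn about z gives the same grasp; the last joint's range is limited). The gripper opens to 85 mm and grips with 20 to 120 N. Pads are 22 mm wide; open, the fingers measure 114 mm over their backs; the gripper's body (76 mm by 85 mm) begins 54 mm behind the grasp point. The pads swing forward as they close: fully open they stand 13 mm farther back than shut.
Start: joints at [-80.134, 7.093, 94.555, -0, 78.352, -4.733], TCP at [0.164, -0.629, 0.239] pointing down, gripper open.
Joint ranges: [-149.61, 149.61], [-58.7, 133.49], [1.44, 155.28], [-77.14, 257.14], [18.33, 153.61], [-166.67, 166.67]. Speed limits (degrees/s): [147.25, 147.25, 180, 180, 180, 180].

## Interface

Orientations are given as a 3x3 rotation matrix whose columns are the frame's x, y, z axes.
In Python, from rig import reach, movel, move_joints, set_gripper, wait, solve_ik, state, read_camera, get_calibration, PlanningError, finish_job gives the robot as it stands. Calls block until the motion is done:
- reach(position, orientation): joint-space move of the TCP to a pose.
- movel(position, frame=None, rate=0.15, f_stop=None): straight line of the TCP; frame=None keeps the orientation; rate is the mean speed in m/s. With f_stop (N) it stops when the force on the tool has changed by that much, and returns True; else False.
- move_joints(angles): joint-space move.
- set_gripper(opening, effort=None): finger opening in m; effort is the grip in N (None keeps the last); returns when the fingers have stopped.
- wait(seconds).
- solve_ik(position, orientation): joint angles nearest the present ones, or None.
- state(): the state.
- read_camera(name): name is "scene" or "top" or "wrist"; returns (picture, depth): 420x560x3 uint8, red, green, blue; 420x560 float32, m along the optical axis (not along the pixel's ray), 0 where there is no reading.
- get_calibration(name): a dict with "K" (3x3 intrinsics, pixels), "D" ([k1, k2, p1, p2, k3] as OpenCV has them; the pictures are not rectified), "origin" and "orientation" of the camera in the world. Camera axes: x right, y down, z forward; pixel columns grow to the right and rows downward; lengths in m; the calibration is good to about 2 mm. A picture is of the moment at which its call begins: read the wrist's pose just before it. get_calibration takes no time and is no camera call; for the wrist camera it gives the pose at the moment of the call.
A pose or a line that the arm cannot do raises PlanningError and nothing moves.
- finish_job(): hands the job in; it is judged then, once.
The state is a dict: "clock": time; "joint_positions": joint angles; "joint_vel": joint speeds; "tau": joint torques, N m; "tool_pos": TCP position; "tool_rot": TCP orientation; "contact_force": force on the tool from outside, world axes, zero at the start; "ft_torque": the same for the moment, N m; "width": finger opening in m; "finger_force": force on a finger pad.
Only numpy, scipy, OpenCV 4.12 (cv2) and the standard library are available. Lean on these libraries where they do the work, as an engineer would, in place of code of your own. Each camera call takes 0.05 s, during which the arm holds its last target. There are 200 camera calls.

## Working session

There is one attempt and no reset: what is moved stays moved. The work goes in short steps, each a Python script; the robot and the scene stay as the last script left them, time stands still between calls to the robot, and variables do not carry over. Pictures are saved under pics/ and viewed, at most 10 in all, crops included, and the job is handed in when it is done.

```bash
ls; mkdir -p pics
cat > h.py <<'E'
import numpy as np, cv2
from rig import *
def grab(n):
    c=get_calibration(n); p,d=read_camera(n); return p,d,c
def cloud(d,c):
    h,w=d.shape; u,v=np.meshgrid(np.arange(w),np.arange(h))
    q=cv2.undistortPoints(np.stack([u,v],-1).reshape(-1,1,2).astype(float),np.array(c["K"]),np.array(c["D"])).reshape(h,w,2)
    P=np.dstack([q*d[...,None],d])
    return P@np.array(c["orientation"]).T+np.array(c["origin"])
def onplane(uv,c,z):
    q=cv2.undistortPoints(np.array(uv,float).reshape(-1,1,2),np.array(c["K"]),np.array(c["D"])).reshape(-1,2)
    r=np.c_[q,np.ones(len(q))]@np.array(c["orientation"]).T; o=np.array(c["origin"])
    return o+r*((z-o[2])/r[:,2])[:,None]
E
python3 - <<'E'
from h import *
for n in("top","scene"):
    p,d,c=grab(n); np.savez(f"{n}.npz",p=p,d=d,K=c["K"],D=c["D"],origin=c["origin"],orientation=c["orientation"])
    cv2.imwrite(f"pics/{n}.png",p[...,::-1]); print(n,np.round(c["origin"],3),np.round(c["orientation"],2).tolist(),np.array(c["K"]).round(1).tolist(),(d>0).mean())
print(state())
E
```

```text
pics
top [0.326 0.016 1.379] [[-0.03, -0.98, 0.21], [-1.0, 0.03, -0.01], [-0.0, -0.21, -0.98]] [[414.9, 0.0, 284.6], [0.0, 414.9, 214.2], [0.0, 0.0, 1.0]] 0.9958886054421768
scene [ 1.199 -0.433  1.206] [[0.58, 0.67, -0.47], [0.82, -0.46, 0.35], [0.01, -0.58, -0.81]] [[400.8, 0.0, 276.6], [0.0, 400.8, 210.4], [0.0, 0.0, 1.0]] 0.9958843537414966
{'clock': 0.1, 'joint_positions': array([-8.01345804e+01,  7.12798653e+00,  9.46256597e+01,  4.79731776e-04,
        7.83526087e+01, -4.73302788e+00]), 'joint_vel': array([-0.05463497, -0.03211957, -0.11413822,  0.00144714, -0.04354728,
       -0.15376851]), 'tau': array([ 1.49020007e-04, -4.24931610e+01, -3.66653359e+01, -8.52203334e-05,
        3.91235895e-03, -9.78416665e-06]), 'tool_pos': array([ 0.16370554, -0.62849347,  0.23820213]), 'tool_rot': array([[ 9.67716453e-01,  2.52041207e-01, -3.09660012e-04],
       [ 2.52041346e-01, -9.67714739e-01,  1.82847883e-03],
       [ 1.61189453e-04, -1.84749617e-03, -9.99998280e-01]]), 'contact_force': array([ 0.17751882,  0.17835451, -0.66958146]), 'ft_torque': array([-0.04371596,  0.04601908,  0.0057129 ]), 'finger_force': 0.0, 'width': 0.08513996089844217}
```

View pics/top.png

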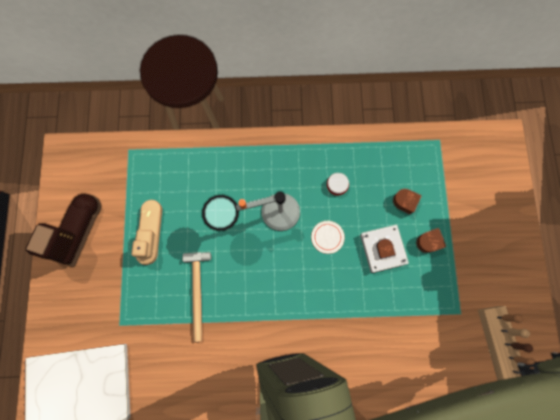

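View pics/scene.png

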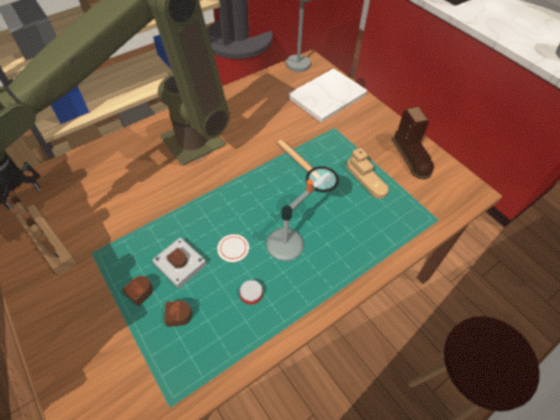

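The top view shows the mould with its heel at (386,248), the pad at (328,237), the lens at (220,212), the knob at (242,204), the hub at (280,198), the tin at (338,184), the hammer at (197,290) and the last at (148,232). Two larger loose heels lie at (407,200) and (431,241).

```bash
cat > m.py <<'E'
from h import *
def load(n):
    z=np.load(n+".npz"); return z["p"],z["d"],{k:z[k] for k in("K","D","origin","orientation")}
for n in("top","scene"):
    p,d,c=load(n); X=cloud(d,c); hsv=cv2.cvtColor(p,cv2.COLOR_RGB2HSV); H,S,V=[hsv[...,i].astype(int) for i in range(3)]
    z=X[...,2]; inb=(X[...,0]>.3)&(X[...,0]<.9)&(abs(X[...,1])<.6)&(z<.3)
    def rep(name,m,h,k=3):
        nn,l,st,ce=cv2.connectedComponentsWithStats((m&inb).astype(np.uint8))
        for i in sorted(range(1,nn),key=lambda i:-st[i,4])[:k]:
            if st[i,4]<6: continue
            pt=np.argwhere(l==i)[:,::-1]; 
            hull=cv2.convexHull(pt.astype(np.int32)).reshape(-1,2)
            W=onplane(hull,c,h)[:,:2].astype(np.float32)
            r=cv2.minAreaRect(W); e=cv2.minEnclosingCircle(W)
            print(n,name,st[i,4],ce[i].round(1),"rect",np.round(r[0],4),np.round(r[1],4),round(r[2],1),"mean",onplane(ce[i],c,h)[0][:2].round(4),"zmed",np.median(z[l==i]).round(4),"circ",np.round(e[0],4),round(e[1],4))
    white=(S<60)&(V>140)
    rep("mould",white&(z>.02)&(z<.045),.032)
    rep("pad",white&(z<.012),.004,2)
    rep("brown",(((H<12)|(H>172))&(S>90)&(V>40)&(V<190)&(z>.015)&(z<.08)),.052,5)
    rep("knob",(H<14)&(S>150)&(V>150)&(z>.15),.247,2)
    rep("black",(V<60)&(z>.15)&(z<.25),.203,3)
    rep("high",(z>.18)&(z<.26),.203,3)
E
python3 m.py
python3 - <<'E'
from m import load
import cv2,numpy as np
p=load("top")[0]; q=load("scene")[0]
a=cv2.resize(p[150:300,180:460],None,fx=2.8,fy=2.8,interpolation=cv2.INTER_CUBIC)[:, :,::-1]
cv2.imwrite("pics/topc.png",a)
E
```

```text
top mould 1156 [384.  248.2] rect [ 0.4978 -0.3135] [0.1301 0.1211] 11.7 mean [ 0.4973 -0.3132] zmed 0.032 circ [ 0.4989 -0.3136] 0.087
top mould 319 [337.8 182.9] rect [ 0.7254 -0.1769] [0.0675 0.067 ] 86.8 mean [ 0.7238 -0.1762] zmed 0.032 circ [ 0.7253 -0.1768] 0.0357
top mould 243 [284.2 213.9] rect [0.6239 0.0056] [0.0652 0.1022] 50.0 mean [0.6229 0.0084] zmed 0.0226 circ [0.6312 0.0153] 0.0518
top pad 841 [327.4 236.8] rect [ 0.547  -0.1343] [0.1107 0.1122] 87.3 mean [ 0.5457 -0.1339] zmed 0.0042 circ [ 0.5461 -0.1335] 0.0572
top pad 23 [171. 148.] rect [0.8795 0.3978] [0.0772 0.    ] -91.9 mean [0.8795 0.3978] zmed 0.0005 circ [0.8795 0.3978] 0.0387
top brown 422 [430.6 241.1] rect [ 0.5122 -0.4576] [0.0603 0.0818] 16.4 mean [ 0.5129 -0.4601] zmed 0.0439 circ [ 0.5149 -0.4602] 0.0444
top brown 396 [406.3 200.1] rect [ 0.6528 -0.3928] [0.072 0.068] 59.8 mean [ 0.6513 -0.395 ] zmed 0.044 circ [ 0.6533 -0.3971] 0.0425
top brown 239 [385.  248.2] rect [ 0.4963 -0.3114] [0.0542 0.0489] 12.0 mean [ 0.4946 -0.3115] zmed 0.0518 circ [ 0.4936 -0.3119] 0.0311
top brown 14 [333.9 192.9] 
[... 5441 characters left out ...]
.0512 circ [ 0.5026 -0.3163] 0.0331
scene brown 47 [250.8 300.3] rect [ 0.7625 -0.1997] [0.0616 0.0214] 58.1 mean [ 0.7635 -0.2013] zmed 0.0223 circ [ 0.7548 -0.1949] 0.0309
scene knob 47 [309.1 184.9] rect [0.6232 0.1147] [0.0125 0.0403] 52.1 mean [0.623  0.1151] zmed 0.2377 circ [0.6229 0.1144] 0.0205
scene black 84 [286.5 212.5] rect [0.6433 0.0156] [0.0217 0.0416] 54.1 mean [0.6436 0.0153] zmed 0.2087 circ [0.6433 0.0155] 0.0214
scene black 12 [336.5 181.3] rect [0.6354 0.2244] [0.0049 0.0438] 40.1 mean [0.6359 0.2233] zmed 0.2018 circ [0.6338 0.223 ] 0.022
scene high 1006 [313.7 186.5] rect [0.6297 0.125 ] [0.1096 0.2579] 24.2 mean [0.6103 0.1483] zmed 0.2009 circ [0.6201 0.1201] 0.1302
```

View pics/topc.png

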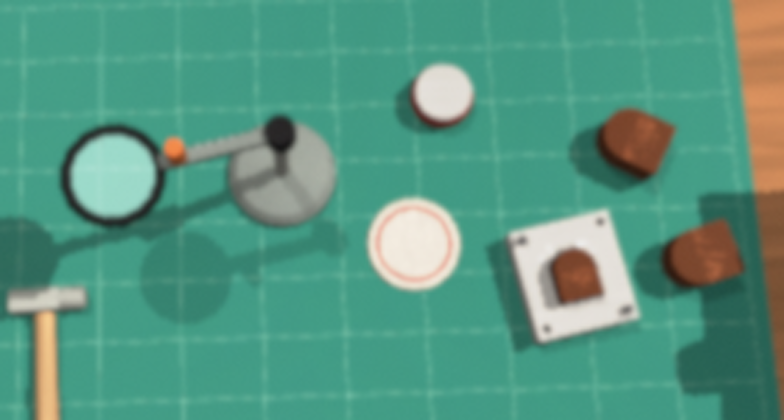

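Heel's round end points to +x with a yaw of about 11.8°. The mould and heel sizes match the ones given, so I'll check from near with the wrist camera.

```bash
sed -i 's/^for n in/if __name__=="__main__":\n  for n in/' m.py
cat >> h.py <<'E'
def R(deg):
    a=np.radians(deg); c,s=np.cos(a),np.sin(a); return np.array([[c,s,0],[s,-c,0],[0,0,-1.]])
def save(n,tag):
    p,d,c=grab(n); np.savez(f"{tag}.npz",p=p,d=d,K=c["K"],D=c["D"],origin=c["origin"],orientation=c["orientation"])
    cv2.imwrite(f"pics/{tag}.png",p[...,::-1]); return p,d,c
def blobs(m,c,h,amin=150,k=4):
    nn,l,st,ce=cv2.connectedComponentsWithStats(m.astype(np.uint8)); 
    for i in sorted(range(1,nn),key=lambda i:-st[i,4])[:k]:
        if st[i,4]<amin: continue
        hull=cv2.convexHull(np.argwhere(l==i)[:,::-1].astype(np.int32)).reshape(-1,2)
        W=onplane(hull,c,h)[:,:2].astype(np.float32); r=cv2.minAreaRect(W)
        f=cv2.fitEllipse(W*1000)
        print(st[i,4],ce[i].round(0),"rect",np.round(r[0],4),np.round(r[1],4),round(r[2],1),"ell",np.round(np.array(f[0])/1000,4),np.round(f[1],1))
E
python3 - <<'E'
from h import *
reach([.47,-.30,.30],R(11.8)); wait(.3)
p,d,c=save("wrist","w1"); print(np.round(c["origin"],3),np.round(c["orientation"],2).tolist(),state()["tool_pos"].round(4))
X=cloud(d,c); hsv=cv2.cvtColor(p,cv2.COLOR_RGB2HSV).astype(int); H,S,V=hsv[...,0],hsv[...,1],hsv[...,2]; z=X[...,2]
print("mould");blobs((S<70)&(V>120)&(z>.026)&(z<.04),c,.032)
print("heel top");blobs(((H<14)|(H>170))&(S>90)&(z>.048)&(z<.06),c,.052)
print("pad");blobs((S<90)&(V>120)&(z<.012)&(z>.001),c,.004)
E
```

```text
[ 0.541 -0.286  0.436] [[0.2, -0.94, -0.28], [-0.98, -0.19, -0.06], [0.0, 0.29, -0.96]] [ 0.4698 -0.3004  0.2999]
mould
6681 [299. 157.] rect [ 0.4973 -0.3153] [0.1312 0.1204] 11.6 ell [ 0.4997 -0.3152] [121.6 550.5]
heel top
1540 [299. 164.] rect [ 0.4968 -0.3148] [0.0582 0.0487] 11.4 ell [ 0.4905 -0.3156] [54.5 72.7]
pad
3146 [176.  96.] rect [ 0.5451 -0.1337] [0.0837 0.0822] 7.2 ell [ 0.5453 -0.1341] [83.8 84. ]
1944 [177.  95.] rect [ 0.5455 -0.1345] [0.1109 0.111 ] 54.0 ell [ 0.5451 -0.1346] [111.4 111.9]
```

View pics/w1.png

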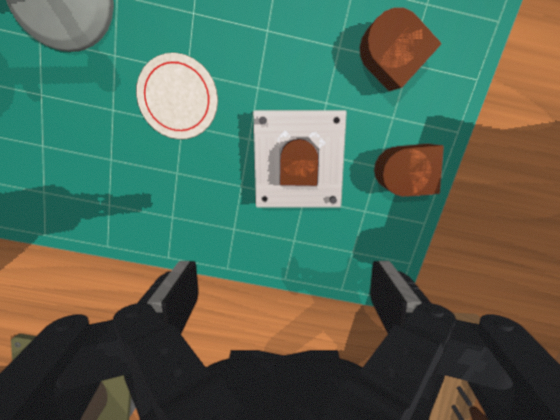

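The wrist view agrees: heel (299,162) → (0.497,-0.315), yaw 11.6°, pad (177,95) → (0.545,-0.1345). The pad-to-hub distance of 0.179 m also checks. Now I'll grasp.

Run:
```python
from h import *
Rr=R(11.6); e=Rr[:,0]; g=np.array([.4975,-.3152,0])-.010*e
set_gripper(.064)
reach(g+[0,0,.12],Rr)
movel(g+[0,0,.060],rate=.1)
hit=movel(g+[0,0,.037],rate=.02,f_stop=5); z=state()["tool_pos"][2]; print("hit",hit,z,state()["contact_force"].round(1))
movel(g+[0,0,z+.005 if hit else .041],rate=.03)
set_gripper(.03,effort=35); s=state(); print(s["width"],s["finger_force"],s["tool_pos"].round(4),s["contact_force"].round(1))
save("wrist","w2"); print(s["clock"])
```

```text
hit False 0.037178825880263014 [ 0.2 -0.1 -0.3]
0.04893846821076512 38.650524616241455 [ 0.4879 -0.3174  0.0414] [-0.1 -0.1  2.3]
5.825
```

View pics/w2.png

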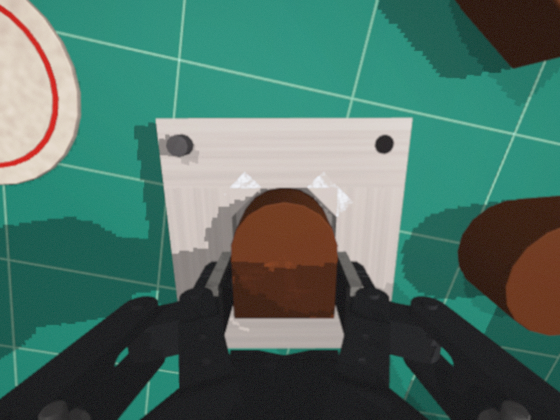

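The heel at (285,255) is held between both pads with its flat sides flush, width 49 mm. Lifting it slowly and moving over the pad.

Run:
```python
from h import *
set_gripper(.03,effort=50)
t=state()["tool_pos"].copy()
movel(t+[0,0,.025],rate=.03); movel(t+[0,0,.09],rate=.1)
wait(.2); s=state(); print(s["width"],s["finger_force"],s["contact_force"].round(2),s["tool_pos"].round(4))
p,d,c=save("wrist","w3"); X=cloud(d,c); hsv=cv2.cvtColor(p,cv2.COLOR_RGB2HSV).astype(int); H,S=hsv[...,0],hsv[...,1]; z=X[...,2]
m=((H<14)|(H>170))&(S>90)&(z>.12)&(z<.16); print(np.median(z[m]) if m.any() else 0)
blobs(m,c,.052+.09); P=X[m]; L=(P-s["tool_pos"])@s["tool_rot"]; print(np.percentile(L,[1,99],axis=0).round(4))
A=np.c_[L[:,:2],np.ones(len(L))]; print("tilt",np.linalg.lstsq(A,L[:,2],rcond=None)[0])
```

```text
0.04875881730513484 51.81463301181793 [-0.15  0.65 -1.54] [ 0.4875 -0.3171  0.1303]
0.14207007908578131
11601 [284. 259.] rect [ 0.4999 -0.3144] [0.0639 0.0497] 11.9 ell [ 0.4915 -0.316 ] [52.9 81.3]
[[-0.018  -0.0238 -0.0131]
 [ 0.0393  0.0238  0.0064]]
tilt [ 0.06562871  0.00154073 -0.01183927]
```

View pics/w3.png

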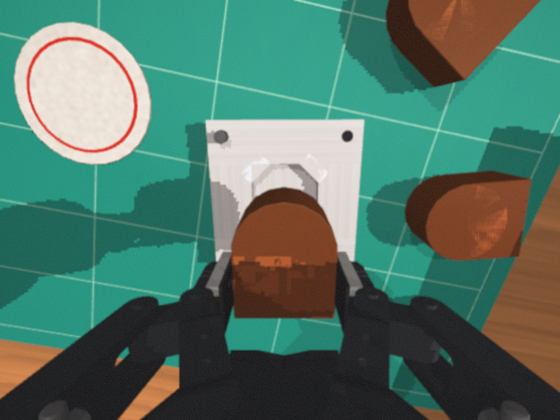

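The heel is out, still level, at the same place in the fingers (284,255). Next: refine its offset, then place it.

Run:
```python
from h import *
from m import load
p,d,c=load("w3"); s=state(); X=cloud(d,c); hsv=cv2.cvtColor(p,cv2.COLOR_RGB2HSV).astype(int); H,S=hsv[...,0],hsv[...,1]
L=(X-s["tool_pos"])@s["tool_rot"]; m=((H<14)|(H>170))&(S>90)&(L[...,2]<-.0085)&(L[...,2]>-.016)
Q=L[m]; b=np.percentile(Q,[.5,99.5],axis=0); print(b.round(4)); ctr=(b[0]+b[1])/2
A=np.c_[Q[:,:2],np.ones(len(Q))]; print("tilt",np.linalg.lstsq(A,Q[:,2],rcond=None)[0].round(4))
ox=np.clip(ctr[0],.007,.013); oy=np.clip(ctr[1],-.001,.001); print("offset",ox,oy)
Rr=R(11.6); off=Rr@[ox,oy,0]; T=np.array([.5454,-.1345,0])-off
movel(T+[0,0,.130],frame=Rr,rate=.12)
movel(T+[0,0,.040],rate=.1)
hit=movel(T+[0,0,.0235],rate=.015,f_stop=4); s=state(); print(hit,s["tool_pos"].round(4),(T).round(4),s["contact_force"].round(1),s["width"])
```

```text
[[-0.0186 -0.0244 -0.0131]
 [ 0.0388  0.024  -0.0097]]
tilt [ 0.0035 -0.0001 -0.0116]
offset 0.010112168783505897 -0.0001558659523356598
True [ 0.5354 -0.1367  0.0274] [ 0.5355 -0.1367  0.    ] [-0.2 -0.4  4.7] 0.04901700562703504
```

Contact came exactly at the expected height (0.0274). Releasing, backing off and checking.

Run:
```python
from h import *
set_gripper(.066); t=state()["tool_pos"].copy(); Rr=R(11.6)
movel(t+[0,0,.10],rate=.1); movel(t+[-.045,0,.2],rate=.15); wait(.3)
p,d,c=save("wrist","w4"); X=cloud(d,c); hsv=cv2.cvtColor(p,cv2.COLOR_RGB2HSV).astype(int); H,S,V=hsv[...,0],hsv[...,1],hsv[...,2]; z=X[...,2]
near=np.hypot(X[...,0]-.545,X[...,1]+.1345)<.07
m=near&((H<14)|(H>170))&(S>90)&(z>.033); print("heel"); blobs(m,c,.038)
Q=X[m&(z>.035)]; print(np.linalg.lstsq(np.c_[Q[:,:2]-Q[:,:2].mean(0),np.ones(len(Q))],Q[:,2],rcond=None)[0].round(4))
print("pad"); w=near&((z<.01)&(z>.002)|(m)); blobs(w,c,.004,k=1)
print(state()["clock"],state()["width"])
p,d,c=save("top","t2"); hsv=cv2.cvtColor(p,cv2.COLOR_RGB2HSV).astype(int); H,S,V=hsv[...,0],hsv[...,1],hsv[...,2]; z=cloud(d,c)[...,2]
print("knob");blobs((H<16)&(S>130)&(z>.235)&(z<.26),c,.247,8)
print("hub");blobs((V<70)&(z>.205)&(z<.22),c,.21,20)
X=cloud(d,c); bl=(z>.18)&(z<.23)&(X[...,1]>.135)
bl=cv2.morphologyEx(bl.astype(np.uint8),cv2.MORPH_OPEN,np.ones((9,9)))
print("lens");blobs(bl>0,c,.203,20)
```

```text
heel
2338 [293. 142.] rect [ 0.5441 -0.1349] [0.0584 0.0489] 11.5 ell [ 0.5349 -0.1361] [54.7 79.9]
[-2.2869 -0.1615  0.0767]
pad
9457 [292. 137.] rect [ 0.5452 -0.1345] [0.1382 0.1388] 11.5 ell [ 0.5451 -0.1344] [138.9 139.2]
14.3917 0.06596030021285593
knob
38 [242. 203.] rect [0.6109 0.127 ] [0.0169 0.0175] 89.4 ell [0.6111 0.1279] [17.9 19.3]
hub
81 [279. 197.] rect [0.6345 0.0214] [0.0262 0.0301] 88.4 ell [0.6345 0.0217] [27.5 31.2]
lens
1070 [220. 213.] rect [0.5961 0.1956] [0.1053 0.1042] 88.1 ell [0.5954 0.1954] [109.2 109.8]
```

View pics/w4.png

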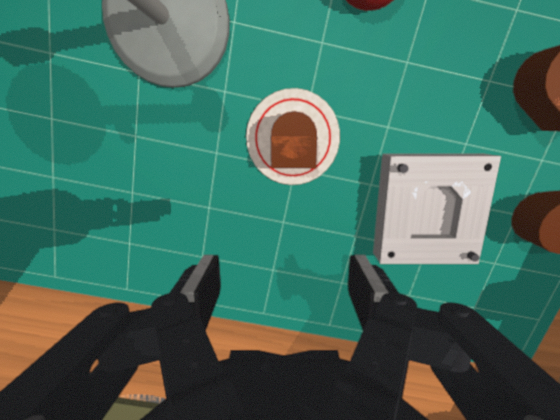

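The heel stands on the pad at (293,140), centred within about 1 mm of pad centre (292,137), and the mould is empty. Now a near look at the magnifier.

```bash
cat > mag.py <<'E'
from h import *
def mag(tag):
    p,d,c=save("wrist",tag); hsv=cv2.cvtColor(p,cv2.COLOR_RGB2HSV).astype(int); H,S,V=hsv[...,0],hsv[...,1],hsv[...,2]; X=cloud(d,c); z=X[...,2]
    print("knob");blobs((H<18)&(S>130)&(z>.243)&(z<.252),c,.247,20,2)
    print("hub");blobs((V<90)&(z>.206)&(z<.214),c,.21,40,2)
    bl=(z>.185)&(z<.206); bl=cv2.morphologyEx(bl.astype(np.uint8),cv2.MORPH_OPEN,np.ones((21,21)))
    print("lens");blobs(bl>0,c,.203,100,2)
E
python3 - <<'E'
from mag import *
t=state()["tool_pos"]; reach([.56,.08,.43],R(0)); wait(.3); mag("w5"); print(state()["clock"],state()["joint_positions"].round(0))
E
```

```text
knob
277 [238. 144.] rect [0.6118 0.1276] [0.0183 0.0192] 25.3 ell [0.6117 0.1275] [18.9 19.7]
hub
678 [334. 120.] rect [0.6365 0.021 ] [0.032  0.0324] 1.9 ell [0.6364 0.0212] [32.5 33.6]
lens
2652 [200. 156.] rect [0.594  0.1843] [0.0891 0.0644] 49.5 ell [0.5943 0.1821] [71.5 89.7]
15.9583 [ 3. -6. 90. -0. 96. 93.]
```

View pics/w5.png

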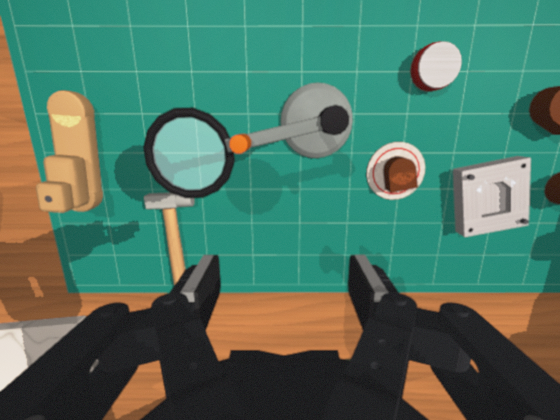

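The view shows knob (238,144), hub (334,120) and lens (190,152). The knob radius of 0.109 m and pad radius of 0.180 m both match. The target arm angle is about 239.7°, so I'll grip the knob and swing.

```bash
cat > swing.py <<'E'
from h import *
P=np.array([.6362,.0211]); r=.1095; Z=.219; G=239.7
pos=lambda a,z=Z:np.array([*(P+r*np.array([np.cos(np.radians(a)),np.sin(np.radians(a))])),z])
yaw=lambda a:.5*(a-180)
E
python3 - <<'E'
from swing import *
a0=102.9
for a in np.linspace(a0,G,5):
    q=solve_ik(pos(a),R(yaw(a))); print(None if q is None else np.round(q))
set_gripper(.05)
reach(pos(a0,.31),R(yaw(a0))); movel(pos(a0,.25),rate=.1)
hit=movel(pos(a0),rate=.04,f_stop=6); print(hit,state()["tool_pos"].round(4),pos(a0).round(4))
if not hit:
    set_gripper(.012,effort=30); s=state(); print(s["width"],s["finger_force"],s["contact_force"].round(1),s["tool_pos"].round(4),s["clock"])
    save("scene","s5")
E
```

```text
[  7.   5.  99.  -0.  76. 135.]
[  4.  -3. 107.  -0.  76. 116.]
[ -2.  -8. 111.  -0.  76.  93.]
[ -8.  -6. 110.  -0.  76.  69.]
[-12.  -0. 104.  -0.  76.  48.]
False [0.6119 0.1279 0.2193] [0.6118 0.1278 0.219 ]
0.01923405098384901 29.387664198875427 [-0.7 -1.3  2.1] [0.6119 0.1278 0.2195] 19.0583
```

Gripped at a width of 19 mm, matching the 20 mm knob. Swinging.

Run:
```python
from swing import *
for i,a in enumerate(np.linspace(102.9,G,19)[1:]):
    movel(pos(a),frame=R(yaw(a)),rate=.07); s=state()
    f=s["contact_force"]
    if i%3==2: print(round(a,1),f.round(1),s["width"].round(4),s["tool_pos"].round(4),round(s["clock"],1))
    if np.linalg.norm(f)>30: print("stop",a,f); break
save("top","t6")
```

```text
Traceback (most recent call last):
AttributeError: 'float' object has no attribute 'round'
```

Run:
```python
from swing import *
s=state(); print(s["tool_pos"].round(4),s["contact_force"].round(1),s["width"],s["clock"])
t=s["tool_pos"][:2]-P; a1=np.degrees(np.arctan2(t[1],t[0]))%360; print(a1)
for i,a in enumerate(np.linspace(a1,G,16)[1:]):
    movel(pos(a),frame=R(yaw(a)),rate=.07); s=state()
    f=s["contact_force"]
    if i%3==2: print(round(a,1),f.round(1),round(s["width"],4),s["tool_pos"].round(4),round(s["clock"],1))
    if np.linalg.norm(f)>30: print("stop",a,f); break
p,d,c=save("top","t6"); hsv=cv2.cvtColor(p,cv2.COLOR_RGB2HSV).astype(int); z=cloud(d,c)[...,2]
```

```text
[0.5717 0.1113 0.2195] [-4.   7.3  5.1] 0.01889123011405008 20.1833
125.5649760554502
148.4 [-8.8  6.1  7.2] 0.0192 [0.541  0.0797 0.2193] 21.2
171.2 [-8.8  2.2  6.1] 0.019 [0.5265 0.0376 0.2191] 22.3
194.0 [-5.   0.1  5.7] 0.0192 [ 0.5292 -0.0061  0.2189] 23.4
216.9 [-2.  -1.6  3.2] 0.0193 [ 0.5486 -0.0448  0.2188] 24.5
239.7 [-0.2  0.6  1.1] 0.0188 [ 0.581  -0.0733  0.2188] 25.6
```

Swing done with low forces. Releasing, rising and measuring the lens against the pad.

Run:
```python
from mag import *
set_gripper(.05); t=state()["tool_pos"].copy()
movel(t+[0,0,.09],rate=.1); reach([.50,-.09,.43],R(0)); wait(.3)
mag("w7"); print(state()["clock"])
p,d,c=save("top","t7"); hsv=cv2.cvtColor(p,cv2.COLOR_RGB2HSV).astype(int); V=hsv[...,2]; z=cloud(d,c)[...,2]
print("topring");blobs((z>.19)&(z<.206)&(V<90),c,.203,10,3)
```

```text
knob
291 [268. 116.] rect [ 0.5802 -0.0736] [0.0185 0.0185] 89.6 ell [ 0.58   -0.0741] [18.7 19.5]
hub
808 [184.  62.] rect [0.6363 0.0195] [0.0315 0.0335] 0.1 ell [0.6364 0.0194] [32.4 33.9]
lens
1490 [335. 123.] rect [ 0.5722 -0.1512] [0.0627 0.0518] 89.9 ell [ 0.5715 -0.1493] [44.  83.1]
1312 [307. 166.] rect [ 0.5223 -0.1176] [0.0591 0.0404] 2.2 ell [ 0.5211 -0.1188] [45.2 73.5]
28.0417
topring
112 [334. 239.] rect [ 0.5144 -0.1341] [0.043  0.1012] 1.7 ell [ 0.5282 -0.1333] [72.6 98.7]
```

View pics/w7.png

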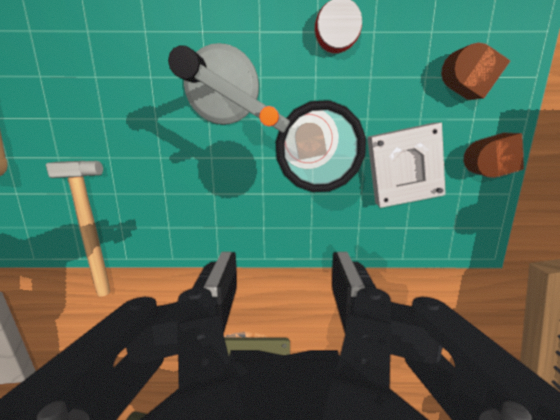

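The view shows the ring centred near (320,146), with the heel inside it. Now the ring centre more exactly, by its dark rim.

Run:
```python
from h import *
from m import load
p,d,c=load("w7"); V=p.max(2); m=np.zeros(V.shape,bool); m[90:200,265:372]=V[90:200,265:372]<60
print("wrist");blobs(m,c,.2,k=2)
p,d,c=load("t7"); V=p.max(2); z=cloud(d,c)[...,2]; X=cloud(d,c)
m=(V<80); m[:195]=0;m[275:]=0;m[:,:295]=0;m[:,372:]=0
print("top");blobs(m,c,.2,30,k=2)
```

```text
wrist
1879 [322. 145.] rect [ 0.5438 -0.1338] [0.1074 0.1066] 48.2 ell [ 0.5438 -0.1341] [108.  108.5]
top
1343 [340. 225.] rect [ 0.5533 -0.1486] [0.1465 0.2071] 72.6 ell [ 0.5749 -0.1598] [157.4 336.9]
193 [305. 268.] rect [ 0.4356 -0.0513] [0.0705 0.0508] 88.1 ell [ 0.4089 -0.0504] [ 70.6 101.8]
```

The lens centre (0.5438,-0.134) is within about 1.5 mm of the heel and pad centre, and the robot is clear. Handing in.

```bash
python3 -c "
from rig import *
print(finish_job())"
```

```text
the job is handed in; nothing more can be done
None
```

I set the heel down flat on the pad, about 1 mm off its middle, and swung the lens to within about 1.5 mm of the heel's centre; the hammer, tin and last were left alone, and the job is handed in at about 28 s on the robot's clock.

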